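# Check a warmed sample pot with the infrared thermometer

## Robot

A 7-joint arm with a two-finger parallel gripper is mounted at the origin on the work surface. World frame = base frame: x ahead of the robot, y to its left, z up, the work surface at z = 0. Lengths are in m, angles in degrees, forces in N, time in s.
With the tool pointing down it reaches from about 0.425 to 0.875 m from the base axis. Payload 4.7 kg.
Tool frame: the origin (TCP) lies midway between the tips of the shut fingers; the grasp point (between the pads) lies 19 mm behind it; y points along the fingers, x is the direction in which the jaws open and shut, and the axes are right-handed (so a half turn about y gives the same grasp; the last joint's range is limited). The gripper opens to 87 mm and grips with 3 to 60 N. Pads are 19 mm wide; open, the fingers measure 117 mm over their backs; the gripper's body (75 mm by 190 mm) begins 51 mm behind the grasp point.
Start: joints at [71.339, 18.392, -4.016, 83.108, 1.295, 78.541, -3.26], TCP at [0.217, -0.613, 0.223] pointing down, gripper open.
Joint ranges: [-163.93, 163.93], [-17.29, 119.83], [-79.2, 71.16], [3.27, 140.29], [-89.18, 269.18], [5.43, 117.66], [-154.24, 154.24]. Speed limits (degrees/s): [147.25, 147.25, 180, 180, 180, 180, 180].

## Interface

Orientations are given as [roll, pitch, yaw] about the fixed x, y, z axes, in that order (R = Rz(yaw) Ry(pitch) Rx(roll)).
In Python, from cell import env gives the robot as it stands.
- The arm moves only by the tool carry_out, never from a script. Its argument "targets" is a list of rows, each a list of 2 entries, a list of its own where there are three numbers: the shift along the tool's x, y, z in mm, then the turn, a rotation vector about the tool's x, y, z in degrees. A call has 1 to 12 rows; each row shifts and turns the commanded pose from where the row before left it, along the tool's axes as they then stand; what a row does not reach is not made up. A row lasts 1/10 s, in which the tool goes at most 50 mm and 8.59 degrees, less where a joint would pass 70% of its speed; a pose out of reach is approached as far as the arm can. A call with a gripper value outside its range is refused whole. "jaw" is the opening, from 0 (shut) to 1 (fully open), set as the call begins (left out, the last holds). The fingers move at their own pace and stop on an object; "squeeze" is the grip in N (left out, the last holds). Time passes only in rows, so rows that do not move let the fingers close. It gives the time, the measured TCP pose, the force and the opening at its end, in the units of the state.
- env.get_obs(): the state, without advancing time (a new reading comes with each control period).
- env.read_camera(name): name is "side" or "top" or "wrist"; returns the picture (480x640x3 uint8, red, green, blue); there is no depth.
- env.get_calibration(name): a dict with "fx", "fy", "cx", "cy" (pixels), "R" (3x3) and "t" (3): a world point X has camera coordinates R X + t; the wrist camera has in their place "hand_eye" (4x4, takes a point from camera to tool coordinates, whose origin is the TCP and whose axes are the tool frame's). Camera axes: x right, y down, z forward; pixel columns grow to the right and rows downward; lengths in m; the calibration is good to about 2 mm. A picture is of the moment at which its call begins: read the wrist's pose just before it. get_calibration takes no time and is no camera call.
- env.sign_off(): hands the job in, once; it reports no verdict.
Trained networks look in the newest picture that a camera, given by its name, has taken for a name from the list of things; names that differ only in an ending like _2 or _b are one class to them, and where a whole thing is asked for, a point or a joint stands for the part that bears it (a point fixed in the world has none). Each returns a list of dicts, best first, with "p" (0 to 1); they miss things now and then, are a little off and sometimes report something else, mostly with a low value. They report only what shows in the picture. A call takes as long as a camera call. They do not tell look-alikes from the thing itself.
- env.outline_of(camera, label): "mask" (480x640 bool, what is visible of it) and "xy" ([column, row] in pixels, amid what is visible of it).
The state is a dict: "time_s": time; "qpos": joint angles; "joint_velocities": joint speeds; "effort": joint torques, N m; "tool_pos": TCP position; "tool_rot": TCP orientation; "force": force on the tool from outside, world axes, zero at the start; "wrist_torque": the same for the moment, N m; "grip_width": finger opening in m.
Only numpy, scipy, OpenCV 4.12 (cv2) and the standard library are available. Lean on these libraries where they do the work, as an engineer would, in place of code of your own. Each camera call takes 0.05 s, during which the arm holds its last target.

## Task

First slide the steel sample pot along the warming plate, without lifting or tipping it, until it stands centred in the empty ring, and let go of it. Then take the infrared thermometer, point its window squarely at the middle of the black pad on the pot from about 8 cm away and hold it steady there for at least one second. Finally lay the thermometer back down on its rubber mat without dropping it, display up and lying along the mat, with the pot still in its ring and the other things on the bench left where they are.

Things in the scene. Friction and masses are not known exactly. Their poses are not given: they have to be found in the camera images.
- plate: Low flat aluminium warming plate, 340 x 170 mm, fixed, top 20 mm above the bench. Origin: centre of its underside; x along its length. Two thin ring marks lie on its top, 80 mm either side of its centre along x.
- ring_from: The ring mark (outline 126 mm across, flat, 1.5 mm proud, nothing to collide with) in which the pot stands at the start. Origin: ring centre at the height of the plate's top. It may be at either end of the plate.
- ring_to: The same kind of ring mark, empty at the start: where the pot must go. Origin: ring centre at the height of the plate's top; z up.
- pot: Loose lidded steel pot, 110 mm diameter, body 85 mm high, lid and knob up to 111 mm; 0.5 to 0.9 kg. Origin: centre of its underside; z up. A straight black handle, 16 mm wide and 14 mm thick, points along its -x, from x = -50 to x = -175 mm, centre line 62 mm above the origin. The black measuring pad is on its +x side.
- pot_grip (a point): Point on the centre line of the pot's handle, 120 mm from the pot's axis, 62 mm above the pot's underside.
- pad: Square black measuring pad (50 x 50 mm in a 58 mm aluminium frame) fixed to the side of the pot across from the handle. Origin: centre of its face, 70 mm from the pot's axis and 55 mm above the pot's underside. Its x axis is the outward normal of the face, which leans back: x points away from the pot and 20 degrees upward.
- thermometer: Loose hand-held infrared thermometer, a white bar 36 mm wide (y) and 34 mm high (z) from x = -70 to x = 35 mm, with a round grey head of 40 mm diameter from x = 30 to x = 70 mm, 140 mm long in all, about 0.17 kg. It lies flat, with a small black display on top. Origin: centre of its underside, near its balance point; x points along it, out of the window; z up through the display.
- window (a point): Centre of the thermometer's round black window, at the front of the grey head: 70 mm ahead of the thermometer's origin and 20 mm above its underside. It looks along the thermometer's x axis; same axes as the thermometer.
- mat: Fixed flat rubber mat, 220 x 120 x 4 mm, on which the thermometer lies along x. Origin: centre of its underside; x along its length; top at z = 4 mm.
- beaker: Glass beaker, 72 mm across, 95 mm high, a bystander. Origin: centre of underside.
- dish: Clear closed dish, 94 mm across, 20 mm high, a bystander. Origin: centre of underside.
- mouse: Black computer mouse, 100 x 58 x 32 mm, a bystander. Origin: centre of underside.
- jar: Amber jar with white cap, 70 mm across, 100 mm high, a bystander. Origin: centre of underside.
- flask: White bottle with black cap, 64 mm across, 160 mm high, a bystander. Origin: centre of underside.
- tipbox: Clear plastic box, 120 x 85 x 50 mm, a bystander. Origin: centre of underside.
- marker: Grey marker pen with black cap, 130 mm long, 16 mm thick, lying on the bench, a bystander. Origin: on its underside, at mid-length.
There are look-alikes about, which are no part of the job. Leave any blue, orange or yellow look-alike of the thermometer alone.

How it is judged (in metres and radians):
On the way, in this order (a step that is already met when the one before it is completed fails the run):
1. the pot has been slid into the empty ring (centres within 12 mm), stands still and is let go (horizontal distance between pot and ring_to below 0.012 m and z of pot in the frame of plate below 0.024 m and angle between pot's own z axis and vertical below 0.08 rad and linear speed of pot below 0.02 m/s and contact force between the fingers and pot below 0.2 N), for 0.2 s.
2. the thermometer is held still in the fingers for one second, its window 50 to 130 mm from the pad, aimed within 20 mm of the pad's centre sideways and in height and within 24 degrees of square to it (x of pad in the frame of window between 0.05 and 0.13 m and y of pad in the frame of window between -0.02 and 0.02 m and z of pad in the frame of window between -0.02 and 0.02 m and x of window in the frame of pad above 0.03 m and angle between the x axis of thermometer and the x axis of pad, either way round below 0.42 rad and linear speed of thermometer below 0.02 m/s and angular speed of thermometer below 0.15 rad/s and contact force between the fingers and thermometer above 1 N), for 1 s.
At the end, for the whole second after the job is handed in: The pot stands upright and still on the plate, within 12 mm of the centre of the ring that was empty; the thermometer lies flat and still on its mat, display up, its origin within 45 mm of the mat's centre along and across, lying within 28 degrees of the mat's length (either way round) (horizontal distance between pot and ring_to below 0.012 m and z of pot in the frame of plate below 0.024 m and angle between pot's own z axis and vertical below 0.08 rad and linear speed of each of pot, thermometer below 0.02 m/s and x of thermometer in the frame of mat between -0.045 and 0.045 m and y of thermometer in the frame of mat between -0.045 and 0.045 m and z of thermometer in the frame of mat below 0.009 m and angle between thermometer's own z axis and vertical below 0.12 rad and angle between the x axis of thermometer and the x axis of mat, either way round below 0.5 rad); the robot touches nothing.
It fails at once if the pot is lifted more than 8 mm off the plate or tipped more than 9 degrees (z of pot in the frame of plate above 0.028 m or angle between pot's own z axis and vertical above 0.16 rad).
It fails at once if the thermometer is dropped (faster than 0.6 m/s while not in the fingers) (linear speed of thermometer above 0.6 m/s and contact force between the fingers and thermometer below 0.2 N).
It fails at once if a bystander is moved more than 30 mm (distance of any of beaker, dish, mouse, jar, flask, tipbox, marker from where it was at the start of the episode above 0.03 m).
It also fails if it takes over 61 s, if anything falls off the work surface, if the arm or the gripper's body presses on something with over 40 N, if the wrist force passes 120 N, or if a joint passes its speed limit or range.

## Working session

There is one attempt and no reset: what is moved stays moved. The work goes in short steps, Python scripts to look and compute and a tool call to move; the robot and the scene stay as the last step left them, time stands still between calls to the robot, and variables do not carry over. Pictures are saved under pics/ and viewed, and the job is handed in when it is done.

Besides the shell and the picture viewer there is one more tool, called after "Call:" as name(argument=value, ...) on one line, values as JSON. carry_out: Moves the arm, as the interface text tells. Its arguments: {"type":"object","properties":{"targets":{"type":"array","items":{"type":"array"}},"jaw":{"type":"number"},"squeeze":{"type":"number"}},"required":["targets"]}

```bash
ls; mkdir -p pics; python3 - <<'E'
from cell import env
import cv2
for n in ("top","side","wrist"):
    o=env.get_obs()
    im=env.read_camera(n); cv2.imwrite(f"pics/{n}0.png",im[:,:,::-1])
    c=env.get_calibration(n); print(n,c)
print(o)
E
```

```text
pics
top {'fx': 439.57046408010876, 'fy': 439.57046408010876, 'cx': 311.962818470946, 'cy': 243.4583541841184, 'R': array([[ 0.00912165, -0.99989901, -0.01089755],
       [-0.99560621, -0.00806574, -0.09329109],
       [ 0.09319377,  0.01170064, -0.99557924]]), 't': array([0.11704399, 0.50564772, 1.22938269])}
side {'fx': 496.2974706671739, 'fy': 496.2974706671739, 'cx': 323.2439618893678, 'cy': 233.54960478178018, 'R': array([[-0.96928685, -0.24591109, -0.00327626],
       [-0.17700678,  0.70681735, -0.68489257],
       [ 0.1707384 , -0.66327744, -0.7286367 ]]), 't': array([0.52643883, 0.07249991, 1.36622253])}
wrist {'fx': 412.7317428027497, 'fy': 412.7317428027497, 'cx': 319.4109273500734, 'cy': 238.82567713957167, 'hand_eye': array([[ 9.99999369e-01, -5.38275952e-04, -9.86222029e-04,
         8.80308278e-04],
       [ 7.83856559e-04, -2.94625722e-01,  9.55612405e-01,
        -1.62938869e-01],
       [-8.04949555e-04, -9.55612575e-01, -2.94625114e-01,
         8.10045663e-02],
       [ 0.00000000e+00,  0.00000000e+00,  0.00000000e+00,
         1.00000000e+00]])}
{'time_s': 0.1, 'qpos': array([71.3396098 , 18.43607251, -4.01611503, 83.16811578,  1.29601954,
       78.53817352, -3.2594115 ]), 'joint_velocities': array([ 0.06823519, -0.12418739,  0.1229289 , -0.14637366, -0.03811577,
       -0.03749393,  0.00187649]), 'effort': array([ 3.99181072e-04, -4.92568767e+01, -4.05565482e-01, -3.13396204e+01,
       -6.40170439e-02,  3.94791516e-02,  4.07672189e-05]), 'tool_pos': array([ 0.21642905, -0.61240045,  0.22155487]), 'tool_rot': array([-90.00611348,   0.09707439, -70.52867014]), 'force': array([ 0.13591669, -0.34069853,  0.25112634]), 'wrist_torque': array([-0.03336443,  0.0139043 ,  0.00276163]), 'grip_width': 0.08676610416393761}
```

View pics/top0.png

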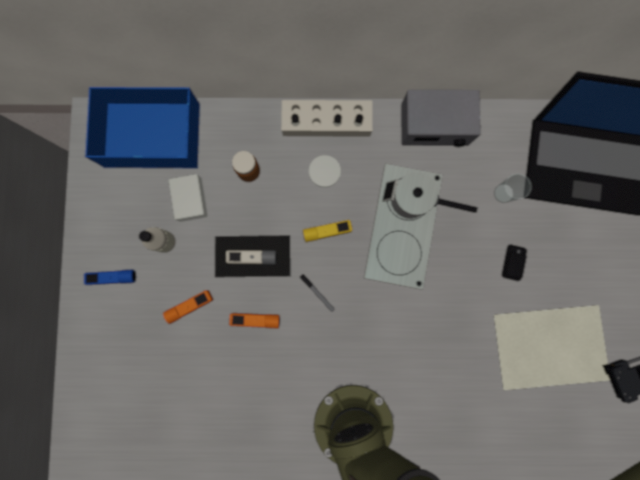

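View pics/side0.png

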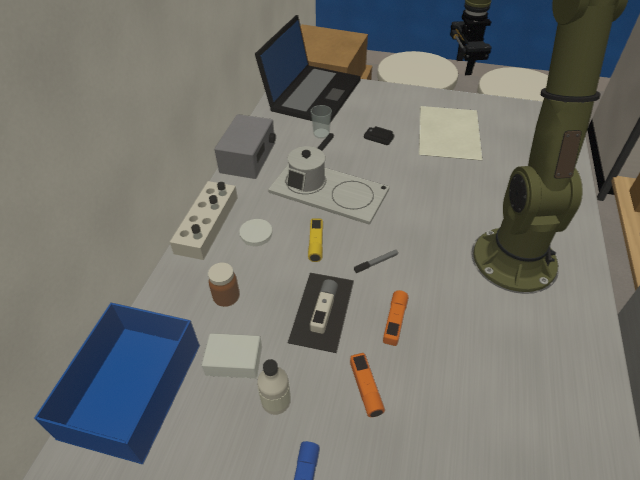

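View pics/wrist0.png

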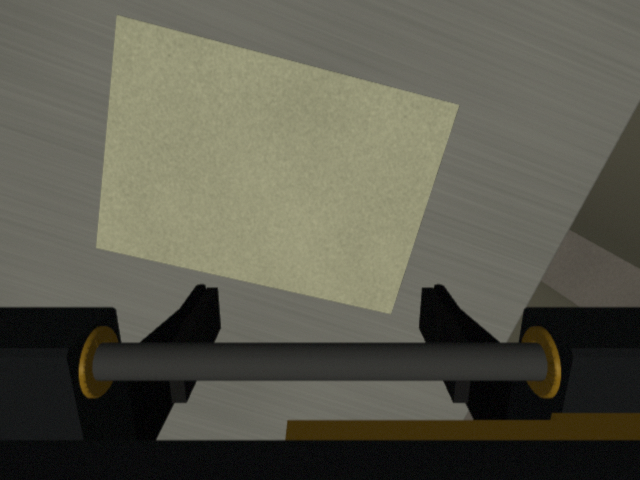

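The top view shows the pot at (413,197), its handle to the right (-y) and its pad to the left (+y). The empty ring is at (400,252). The white thermometer lies on the black mat at (250,257), with its grey head at (268,257) towards -y. Look-alikes are yellow (327,231), orange (188,306) and (255,320), and blue (109,277). Only the white one on the mat fits the description. I'll measure next.

```bash
cat > h.py <<'E'
import numpy as np, cv2
from cell import env
from scipy.spatial.transform import Rotation as Ro
def cal(n):
    c=env.get_calibration(n)
    K=np.array([[c['fx'],0,c['cx']],[0,c['fy'],c['cy']],[0,0,1]])
    if 'R' in c: return K,np.array(c['R']),np.array(c['t'])
    o=env.get_obs(); T=np.eye(4)
    T[:3,:3]=Ro.from_euler('xyz',o['tool_rot'],degrees=True).as_matrix(); T[:3,3]=o['tool_pos']
    W=np.linalg.inv(T@c['hand_eye']); return K,W[:3,:3],W[:3,3]
def proj(C,X):
    K,R,t=C; p=(K@(R@np.atleast_2d(X).T+t[:,None])).T; return p[:,:2]/p[:,2:]
def back(C,uv,z):
    K,R,t=C; uv=np.atleast_2d(uv).astype(float)
    d=(R.T@np.linalg.inv(K)@np.c_[uv,np.ones(len(uv))].T).T; c=-R.T@t
    s=(z-c[2])/d[:,2]; return c+s[:,None]*d
E
cat > m.py <<'E'
from h import *
import sys
for n in ("top","side"):
    C=cal(n); im=env.read_camera(n)
    for l,z in (("plate",.02),("ring_to",.02),("pot",.1),("pad",.075),("thermometer",.03),("mat",.004),("beaker",.05),("marker",.01),("jar",.05),("dish",.02),("flask",.08),("tipbox",.05)):
        for r in env.outline_of(n,l)[:3 if l=="thermometer" else 2]:
            m=r["mask"].astype(np.uint8); 
            if r["p"]<.2: continue
            (c,s,a)=cv2.minAreaRect(np.argwhere(m)[:,::-1].astype(np.float32)); M=cv2.moments(m,True); ce=[M['m10']/M['m00'],M['m01']/M['m00']]
            bp=cv2.boxPoints((c,s,a))
            print(n,l,round(r["p"],2),np.round(r["xy"],1),np.round(c,1),np.round(s,1),"world",np.round(back(C,[ce],z)[0],4),"corners",np.round(back(C,bp,z)[:,:2],3).tolist() if l in("plate","mat","pad","thermometer") else "")
E
python3 m.py
python3 - <<'E'
import cv2
a=cv2.imread('pics/top0.png')
cv2.imwrite('pics/z1.png',cv2.resize(a[150:300,355:490],None,fx=4,fy=4,interpolation=cv2.INTER_CUBIC))
cv2.imwrite('pics/z2.png',cv2.resize(a[220:290,205:345],None,fx=5,fy=5,interpolation=cv2.INTER_CUBIC))
E
```

```text
top plate 0.85 [401.  241.5] [402.5 225.9] [ 61.8 119.3] world [ 0.5261 -0.1297  0.02  ] corners [[0.403, -0.021], [0.745, -0.081], [0.715, -0.256], [0.375, -0.193]]
top pot 0.95 [413.8 197.6] [428. 194.] [44.8 93. ] world [ 0.6277 -0.1588  0.1   ] corners 
top pad 0.81 [390.1 190.2] [388.8 190.5] [11.2 23.3] world [ 0.6476 -0.0904  0.075 ] corners [[0.619, -0.069], [0.684, -0.082], [0.678, -0.112], [0.614, -0.099]]
top thermometer 0.88 [253.1 321.7] [253.6 319.7] [51.1 15. ] world [0.288  0.2817 0.03  ] corners [[0.271, 0.355], [0.312, 0.354], [0.306, 0.21], [0.265, 0.212]]
top thermometer 0.87 [328.1 229.3] [326.9 230.6] [13.7 49.4] world [0.5417 0.0793 0.03  ] corners [[0.546, 0.152], [0.575, 0.014], [0.536, 0.006], [0.508, 0.144]]
top thermometer 0.72 [252.6 256.6] [250. 257.] [14. 48.] world [0.4644 0.2955 0.03  ] corners [[0.483, 0.365], [0.485, 0.229], [0.445, 0.228], [0.444, 0.364]]
top mat 0.72 [249.4 246.5] [251. 256.] [42. 76.] world [0.4694 0.2966 0.004 ] corners [[0.529, 0.41], [0.531, 0.189], [0.409, 0.187], [0.407, 0.406]]
top beaker 0.79 [510.5 190.2] [511.1 187.6] [2
[... 1784 characters left out ...]
0.03  ] corners [[0.312, 0.363], [0.309, 0.2], [0.267, 0.201], [0.274, 0.364]]
side mat 0.7 [314.7 312.8] [321.1 311.6] [50.  76.4] world [0.4709 0.306  0.004 ] corners [[0.529, 0.403], [0.547, 0.172], [0.412, 0.181], [0.409, 0.406]]
side beaker 0.66 [320.4 120. ] [321.  121.5] [31. 18.] world [ 0.6635 -0.4476  0.05  ] corners 
side marker 0.79 [374.  260.7] [375.6 260.6] [ 6.9 47. ] world [0.3703 0.1049 0.01  ] corners 
side jar 0.88 [224.  285.6] [223.3 283.7] [44.3 28.3] world [0.7241 0.3073 0.05  ] corners 
side dish 0.56 [253.  228.6] [255.5 232. ] [26. 31.] world [0.7182 0.0905 0.02  ] corners 
side flask 0.65 [270.3 388.1] [273.4 385.5] [55.6 31.1] world [0.5083 0.5531 0.08  ] corners
```

View pics/z1.png

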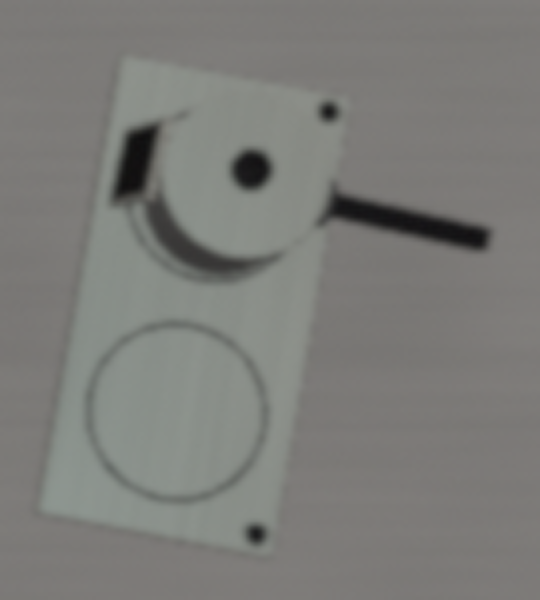

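View pics/z2.png

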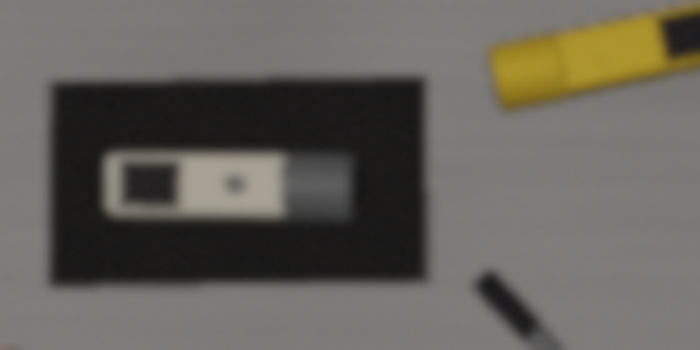

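```bash
python3 - <<'E'
from h import *
C=cal("top")
f=lambda p,z,s=4,o=(355,150):back(C,(np.array(p,float)+.5)/s-.5+np.array(o),z)
pl=f([(122,57),(347,97),(272,555),(40,512)],.02);print(pl, pl.mean(0)); 
a=((pl[0]+pl[1])-(pl[2]+pl[3]))/2; print(np.linalg.norm(a),np.degrees(np.arctan2(a[1],a[0])))
c=pl.mean(0);u=a/np.linalg.norm(a);print("rings from plate",c+.08*u,c-.08*u)
print("ring_to",f([(177,411)],.021))
print("knob",f([(252,169)],.131))
h=f([(345,205),(488,240)],.089);d=h[0]-h[1];print("handle",h,np.degrees(np.arctan2(d[1],d[0])))
print("pad pix",f([(137,163)],.075))
t=f([(103,185),(353,185)],.034,5,(205,220));print("therm",t,t.mean(0))
m=f([(52,83),(424,78),(425,279),(50,285)],.004,5,(205,220));print("mat",m,m.mean(0))
S=cal("side")
o=env.read_camera("side");cv2.imwrite("pics/s1.png",cv2.resize(o[110:220,260:400],None,fx=5,fy=5,interpolation=cv2.INTER_CUBIC)[:,:,::-1])
cv2.imwrite("pics/s2.png",cv2.resize(o[260:360,270:370],None,fx=5,fy=5,interpolation=cv2.INTER_CUBIC)[:,:,::-1])
E
```

```text
[[ 0.73899957 -0.089036    0.02      ]
 [ 0.71040313 -0.25141997  0.02      ]
 [ 0.38002866 -0.19256101  0.02      ]
 [ 0.40886681 -0.028871    0.02      ]] [ 0.55957454 -0.14047199  0.02      ]
0.33557283578633046 -10.215119297199934
rings from plate [ 0.63830645 -0.15465955  0.02      ] [ 0.48084263 -0.12628444  0.02      ]
ring_to [[ 0.48142888 -0.12632555  0.021     ]]
knob [[ 0.63314287 -0.15653124  0.131     ]]
handle [[ 0.61773586 -0.22896552  0.089     ]
 [ 0.59435421 -0.3251933   0.089     ]] 76.34280654987066
pad pix [[ 0.64885034 -0.09030106  0.075     ]]
therm [[0.46439736 0.36631035 0.034     ]
 [0.46559035 0.22477856 0.034     ]] [0.46499386 0.29554446 0.034     ]
mat [[0.52544573 0.4039839  0.004     ]
 [0.53008339 0.18740167 0.004     ]
 [0.41359523 0.18520427 0.004     ]
 [0.40821623 0.40165239 0.004     ]] [0.46933515 0.29456056 0.004     ]
```

View pics/s1.png

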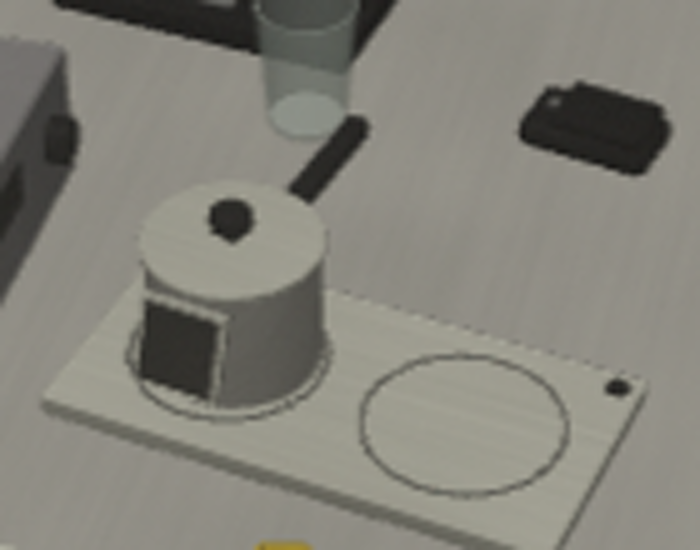

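View pics/s2.png

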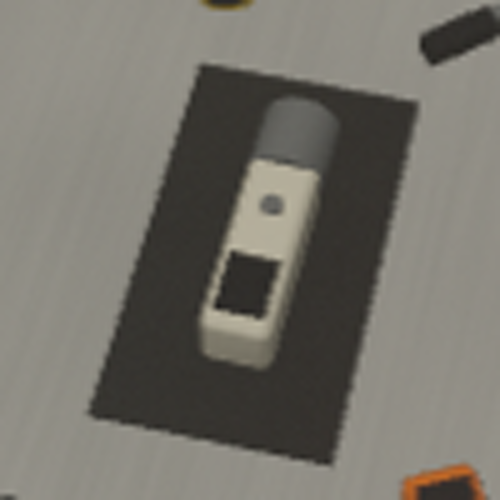

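```bash
cat >> h.py <<'E'
def plan(segs,dec=0,dr=1):
    """segs: list of (pos m, euler xyz deg, n rows) ; prints rows, from the measured pose"""
    o=env.get_obs(); p=np.array(o['tool_pos']);R=Ro.from_euler('xyz',o['tool_rot'],degrees=True)
    for P,E,n in segs:
        P=np.array(P);Rt=Ro.from_euler('xyz',E,degrees=True);rows=[]
        for i in range(n,0,-1):
            dp=R.inv().apply((P-p)/i)*1000; dv=(R.inv()*Rt).as_rotvec(degrees=True)/i
            dp=np.round(dp,dec)+0.;dv=np.round(dv,dr)+0.
            p=p+R.apply(dp)/1000;R=R*Ro.from_rotvec(dv,degrees=True); rows.append([dp.tolist(),dv.tolist()])
        print(str(rows).replace(" ","").replace(".0,",",").replace(".0]","]")); print(" ->",np.round(p,4),np.round(R.as_euler('xyz',degrees=True),1), "max",max(np.linalg.norm(r[0]) for r in rows),max(np.linalg.norm(r[1]) for r in rows))
E
python3 - <<'E'
from h import *
S=cal("side");T=cal("top")
print(proj(S,[[.481,-.126,.02],[.633,-.156,.131]])," seen ring",np.array([465,425])/5+[260,110],"knob",np.array([232,213])/5+[260,110])
plan([((.606,-.273,.15),(-90,0,-13),12)])
E
```

```text
[[353.05133085 195.80523976]
 [306.77566296 153.35230768]]  seen ring [353. 195.] knob [306.4 152.6]
[[[-16,6,40],[0,-4.8,0]],[[-12,6,41],[0,-4.8,0]],[[-9,6,42],[0,-4.8,0]],[[-5,6,43],[0,-4.8,0]],[[-2,6,43],[0,-4.8,0]],[[2,6,43],[0,-4.8,0]],[[5,6,43],[0,-4.8,0]],[[9,6,42],[0,-4.8,0]],[[12,6,41],[0,-4.8,0]],[[16,6,40],[0,-4.8,0]],[[19,6,39],[0,-4.8,0]],[[22,7,37],[0,-4.7,0]]]
 -> [ 0.6056 -0.273   0.1495] [-90.   0. -13.] max 43.79497688091638 4.8
```

Call:
carry_out(targets=[[[-16, 6, 40], [0, -4.8, 0]], [[-12, 6, 41], [0, -4.8, 0]], [[-9, 6, 42], [0, -4.8, 0]], [[-5, 6, 43], [0, -4.8, 0]], [[-2, 6, 43], [0, -4.8, 0]], [[2, 6, 43], [0, -4.8, 0]], [[5, 6, 43], [0, -4.8, 0]], [[9, 6, 42], [0, -4.8, 0]], [[12, 6, 41], [0, -4.8, 0]], [[16, 6, 40], [0, -4.8, 0]], [[19, 6, 39], [0, -4.8, 0]], [[22, 7, 37], [0, -4.7, 0]]], jaw=1)

```text
time_s: 2.7
tool_pos: [0.6069, -0.2719, 0.1496]
tool_rot: [-90.0, -0.0, -12.9]
force: [0.3, 0.3, -0.2]
grip_width: 0.0871
```

```bash
cat > look.py <<'E'
from h import *
import sys
C=cal("wrist"); im=env.read_camera("wrist"); cv2.imwrite(f"pics/{sys.argv[1]}.png",im[:,:,::-1])
o=env.get_obs();print(o['time_s'],o['tool_pos'],o['tool_rot'],o['force'],o['grip_width'])
E
python3 look.py w1; sleep 0; python3 -c "
from h import *
o=env.get_obs();print(o['qpos'],o['tool_pos'])"
```

```text
2.75 [ 0.61226787 -0.26244528  0.14814475] [-89.57540021  -0.14812795 -12.1214301 ] [ 3.54135089  5.91843397 -0.71912823] 0.08674945645634911
[ 40.81498945  24.82427314 -25.99511102  85.35814135  10.68235778
  72.24454333   1.54956951] [ 0.61226787 -0.26244528  0.14814475]
```

View pics/w1.png

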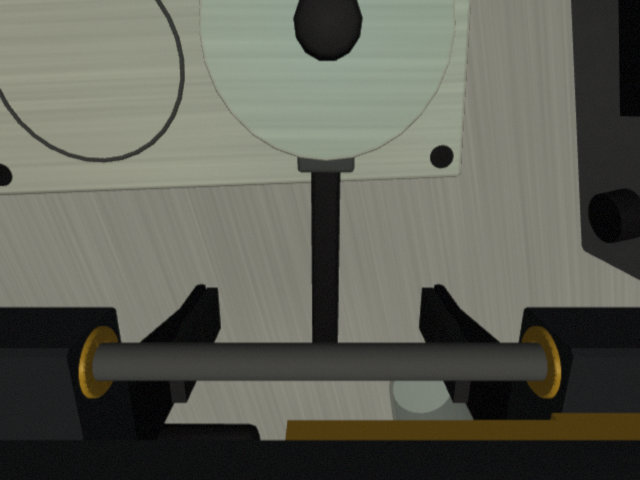

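The handle is centred between the fingers (325 vs 320) and runs straight up the image, so the yaw is right. Next I settle, descend to handle height and close gently.

Call:
carry_out(targets=[[[0, 0, 0], [0, 0, 0]], [[0, 0, 0], [0, 0, 0]], [[0, 15, 0], [0, 0, 0]], [[0, 22, 0], [0, 0, 0]], [[0, 22, 0], [0, 0, 0]], [[0, 18, 0], [0, 0, 0]], [[0, 10, 0], [0, 0, 0]], [[0, 0, 0], [0, 0, 0]], [[0, 0, 0], [0, 0, 0]]])

```text
time_s: 3.65
tool_pos: [0.6056, -0.2738, 0.0629]
tool_rot: [-90.0, -0.0, -13.1]
force: [1.0, -0.0, 0.7]
grip_width: 0.0867
```

```bash
python3 look.py w2; python3 - <<'E'
from h import *
W=cal("wrist");im=env.read_camera("side");cv2.imwrite("pics/s3.png",cv2.resize(im[60:240,240:440],None,fx=3.5,fy=3.3)[:,:,::-1])
E
```

```text
3.7 [ 0.60612096 -0.2736853   0.0635709 ] [-90.03233362  -0.09653865 -13.07375994] [-0.5341361   0.12126143 -0.31138689] 0.0872564451771081
```

View pics/w2.png

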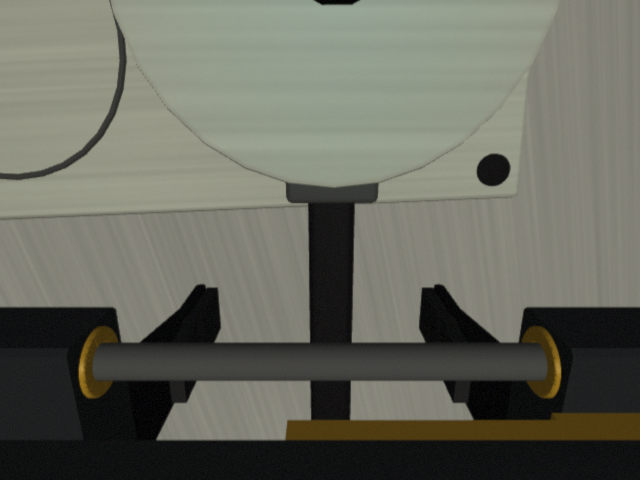

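View pics/s3.png

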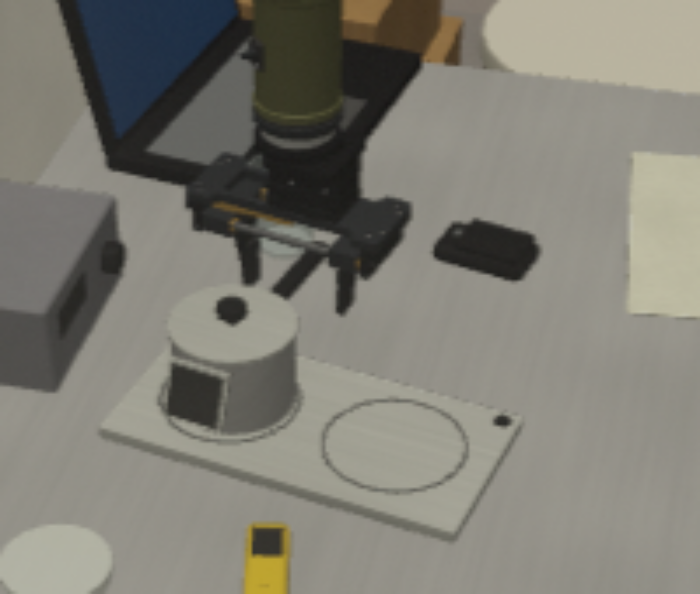

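The handle column (331) sits about 4 mm to +x of the jaw middle (320). I'll shift 4 mm and close.

Call:
carry_out(targets=[[[4, 0, 0], [0, 0, 0]], [[0, 0, 0], [0, 0, 0]], [[0, 0, 0], [0, 0, 0]], [[0, 0, 0], [0, 0, 0]], [[0, 0, 0], [0, 0, 0]], [[0, 0, 0], [0, 0, 0]], [[0, 0, 0], [0, 0, 0]]], jaw=0, squeeze=20)

```text
time_s: 4.45
tool_pos: [0.6095, -0.2739, 0.0625]
tool_rot: [-90.0, 0.0, -13.0]
force: [0.9, 0.7, 0.1]
grip_width: 0.0391
```

```bash
cat > pot.py <<'E'
from h import *
import sys
C=cal("top"); im=env.read_camera("top"); 
cv2.imwrite(f"pics/{sys.argv[1]}.png",cv2.resize(im[150:300,355:490],None,fx=4,fy=4,interpolation=cv2.INTER_CUBIC)[:,:,::-1])
o=env.get_obs();print(o['time_s'],o['tool_pos'],o['tool_rot'],o['force'],o['wrist_torque'],o['grip_width'])
E
python3 pot.py p1
```

```text
4.5 [ 0.60951388 -0.2738814   0.0625354 ] [-9.00048383e+01  2.02829809e-03 -1.30314540e+01] [-0.19002024  0.17891018 -0.67672829] [ 0.00455821 -0.0342544   0.06839623] 0.034971964787779836
```

View pics/p1.png

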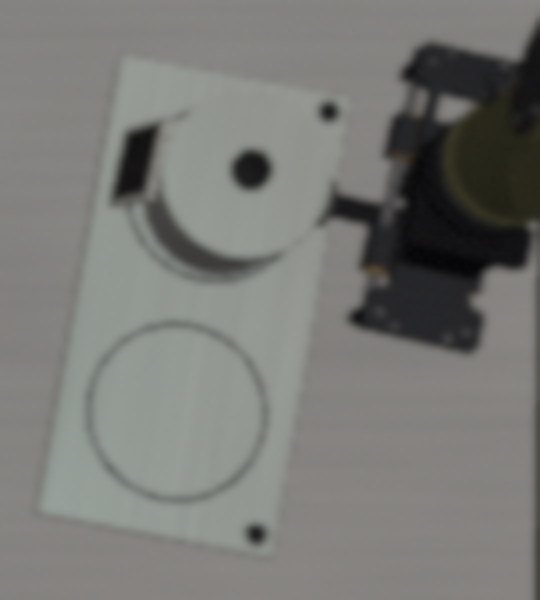

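Fingers are still closing (35 mm); the pot hasn't moved. I'll wait a bit.

Call:
carry_out(targets=[[[0, 0, 0], [0, 0, 0]], [[0, 0, 0], [0, 0, 0]], [[0, 0, 0], [0, 0, 0]], [[0, 0, 0], [0, 0, 0]], [[0, 0, 0], [0, 0, 0]]])

```text
time_s: 5.0
tool_pos: [0.6096, -0.2739, 0.0625]
tool_rot: [-90.0, -0.0, -13.0]
force: [0.6, 0.1, 0.7]
grip_width: 0.0156
```

```bash
python3 pot.py p2; python3 - <<'E'
from h import *
o=env.get_obs();p=np.array(o['tool_pos']);d=np.array([.481-.633,-.126+.156,0])
P=p+d;P[2]=p[2]
plan([(P,(-90,0,-13),10)],1)
R=Ro.from_euler('xyz',o['tool_rot'],degrees=True);print(R.inv().apply(d))
E
```

```text
5.05 [ 0.60956883 -0.27387225  0.06255042] [-9.00050418e+01 -3.12932151e-03 -1.30267738e+01] [ 1.10508087 -0.36635856  0.33536109] [ 0.04504296 -0.08432391  0.03253664] 0.01585227631888559
[[[-15.5,0,-0.5],[0,0,0]],[[-15.5,0,-0.5],[0,0,0]],[[-15.5,0,-0.5],[0,0,0]],[[-15.5,0,-0.5],[0,0,0]],[[-15.5,0,-0.5],[0,0,0]],[[-15.5,0,-0.5],[0,0,0]],[[-15.5,0,-0.5],[0,0,0]],[[-15.5,0,-0.5],[0,0,0]],[[-15.4,0,-0.5],[0,0,0]],[[-15.5,0,-0.5],[0,0,0]]]
 -> [ 0.4575 -0.2438  0.0625] [-90.  -0. -13.] max 15.508062419270823 0.0
[-1.54850446e-01 -8.01450938e-06 -5.03381977e-03]
```

Call:
carry_out(targets=[[[-4, 0, 0], [0, 0, 0]], [[-8, 0, 0], [0, 0, 0]], [[-10, 0, 0], [0, 0, 0]], [[-10, 0, 0], [0, 0, 0]], [[-10, 0, 0], [0, 0, 0]], [[-8, 0, 0], [0, 0, 0]], [[0, 0, 0], [0, 0, 0]]], squeeze=45)

```text
time_s: 5.75
tool_pos: [0.559, -0.2625, 0.0625]
tool_rot: [-90.0, 0.1, -13.0]
force: [0.2, -0.0, -1.2]
grip_width: 0.0155
```

```bash
python3 pot.py p3
```

```text
5.8 [ 0.55940884 -0.2625645   0.06252933] [-90.04221882   0.10900716 -13.00387867] [-0.44824328  0.74914767  0.4410808 ] [0.00162984 0.19200351 0.06800396] 0.015334873339358079
```

View pics/p3.png

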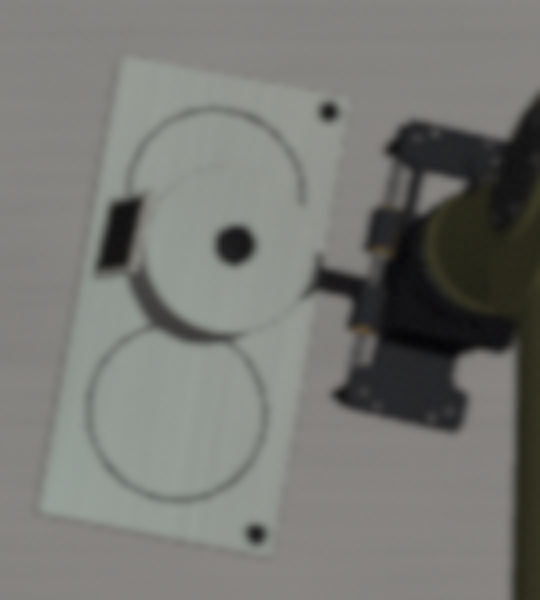

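The pot slides upright with the tool, and the knob is now at crop (235,245). I'll compute what remains.

```bash
python3 - <<'E'
from h import *
C=cal("top");k=back(C,[(235.5/4-.5+355,245.5/4-.5+150)],.131)[0]
d=np.array([.4812,-.1263,.131])-k
R=Ro.from_euler('xyz',env.get_obs()['tool_rot'],degrees=True);print(k,d,R.inv().apply(d)*1000)
E
```

```text
[ 0.5825131  -0.14475697  0.131     ] [-0.1013131   0.01845697  0.        ] [-102.86785022    0.19925664   -4.81338939]
```

Call:
carry_out(targets=[[[-4, 0, 0], [0, 0, 0]], [[-8, 0, -1], [0, 0, 0]], [[-12, 0, -1], [0, 0, 0]], [[-14, 0, -1], [0, 0, 0]], [[-14, 0, 0], [0, 0, 0]], [[-14, 0, -1], [0, 0, 0]], [[-14, 0, -1], [0, 0, 0]], [[-12, 0, 0], [0, 0, 0]], [[-7, 0, 0], [0, 0, 0]], [[-4, 0, 0], [0, 0, 0]], [[0, 0, 0], [0, 0, 0]], [[0, 0, 0], [0, 0, 0]]])

```text
time_s: 7.0
tool_pos: [0.4592, -0.2443, 0.0625]
tool_rot: [-90.0, 0.0, -13.0]
force: [-1.3, -0.7, -0.6]
grip_width: 0.0154
```

```bash
python3 pot.py p4;python3 - <<'E'
from h import *
im=env.read_camera("side");cv2.imwrite("pics/s4.png",cv2.resize(im[120:250,260:400],None,fx=4,fy=4,interpolation=cv2.INTER_CUBIC)[:,:,::-1])
E
```

```text
7.05 [ 0.45927198 -0.24426667  0.06248443] [-9.00105024e+01  4.18205342e-02 -1.29965903e+01] [ 0.31668883 -1.13875171  0.17186604] [-0.12571645 -0.07345731 -0.10440277] 0.015625128951293973
```

View pics/p4.png

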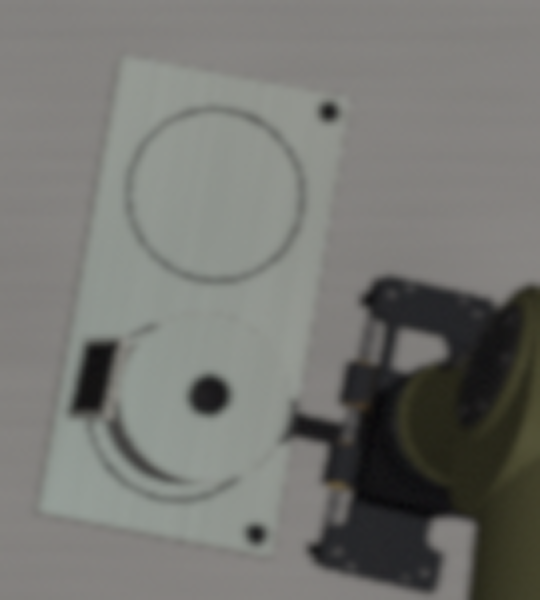

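View pics/s4.png

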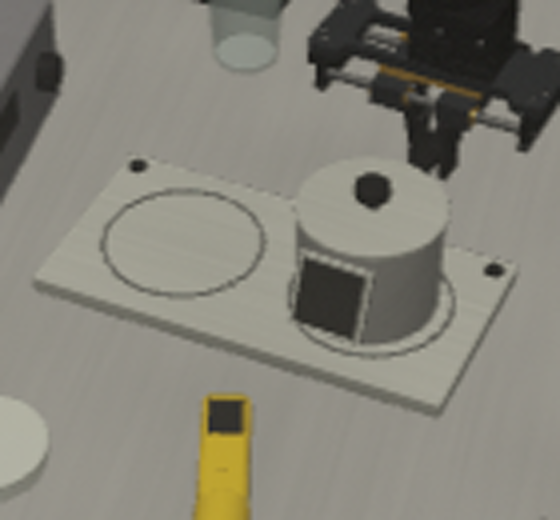

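```bash
python3 - <<'E'
from h import *
T=cal("top");S=cal("side")
print(back(T,[(209.5/4-.5+355,396.5/4-.5+150)],.131))
print(back(T,[(209.5/4-.5+355,396.5/4-.5+150)],.12))
for z in(.131,.122): print("side",back(S,[(373.5/4-.5+260,190.5/4-.5+120)],z))
print("ring side",proj(S,[.4812,-.1263,.02])*1, [((x+.5-260)*4,(y+.5-120)*4) for x,y in proj(S,[[.4812,-.1263,.021],[.4812,-.1263,.105],[.4812,-.1263,.131]])])
# ring outline and pot silhouettes drawn for comparison
im=env.read_camera("top");b=im[150:300,355:490];b=cv2.resize(b,None,fx=4,fy=4,interpolation=cv2.INTER_CUBIC)[:,:,::-1].copy()
ims=env.read_camera("side");s=cv2.resize(ims[120:250,260:400],None,fx=4,fy=4,interpolation=cv2.INTER_CUBIC)[:,:,::-1].copy()
a=np.linspace(0,2*np.pi,60)
for I,C,o in((b,T,(355,150)),(s,S,(260,120))):
  for r,z,c in((.063,.021,(0,0,255)),(.055,.02,(0,255,0)),(.055,.105,(0,255,255))):
    q=(proj(C,np.c_[.4812+r*np.cos(a),-.1263+r*np.sin(a),a*0+z])+.5-o)*4
    cv2.polylines(I,[q.round().astype(np.int32)],True,c,1)
cv2.imwrite("pics/ov.png",np.hstack([cv2.resize(b[260:540,40:330],(400,386)),cv2.resize(s[140:380,250:490],(386,386))]))
E
```

```text
[[ 0.48314234 -0.12667943  0.131     ]]
[[ 0.4840613  -0.12892884  0.12      ]]
side [[ 0.48612514 -0.12607629  0.131     ]]
side [[ 0.48805403 -0.13698874  0.122     ]]
ring side [[353.00748052 195.73011512]] [(np.float64(374.08282318500187), np.float64(303.9514351139893)), (np.float64(378.7155843079199), np.float64(219.09001858551414)), (np.float64(380.22953066006176), np.float64(191.3580400564872))]
```

View pics/ov.png

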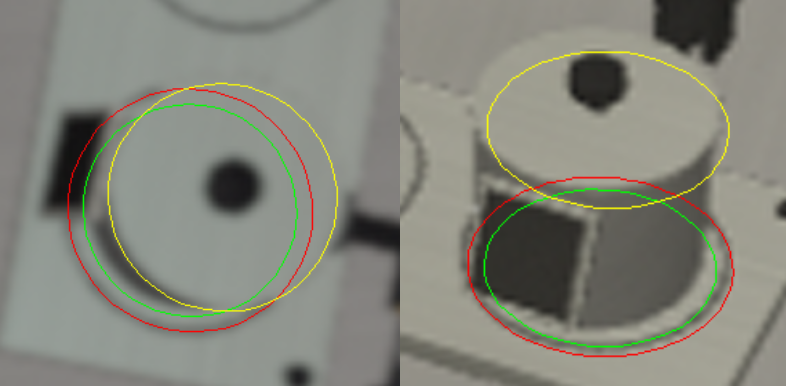

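Both cameras put the pot 2–5 mm short of the ring centre. I'll nudge 3 mm, then release and look.

Call:
carry_out(targets=[[[-3, 0, 0], [0, 0, 0]], [[0, 0, 0], [0, 0, 0]], [[0, 0, 0], [0, 0, 0]]])

```text
time_s: 7.5
tool_pos: [0.4566, -0.2435, 0.0626]
tool_rot: [-90.0, -0.0, -13.0]
force: [1.4, -1.3, -1.7]
grip_width: 0.0154
```

Call:
carry_out(targets=[[[0, 0, 0], [0, 0, 0]], [[0, 0, 0], [0, 0, 0]], [[0, 0, 0], [0, 0, 0]], [[0, 0, 0], [0, 0, 0]], [[0, 0, 0], [0, 0, 0]], [[0, 0, 0], [0, 0, 0]]], jaw=0.8)

```text
time_s: 8.1
tool_pos: [0.4564, -0.2436, 0.0625]
tool_rot: [-90.0, 0.0, -13.0]
force: [0.4, -0.5, -0.9]
grip_width: 0.0554
```

```bash
cat > ov.py <<'E'
from h import *
import sys
cx,cy=.4812,-.1263
T=cal("top");S=cal("side");a=np.linspace(0,2*np.pi,60)
im=env.read_camera("top");b=cv2.resize(im[150:300,355:490],None,fx=4,fy=4,interpolation=cv2.INTER_CUBIC)[:,:,::-1].copy()
ims=env.read_camera("side");s=cv2.resize(ims[120:250,260:400],None,fx=4,fy=4,interpolation=cv2.INTER_CUBIC)[:,:,::-1].copy()
for I,C,o in((b,T,(355,150)),(s,S,(260,120))):
  for r,z,c in((.063,.021,(0,0,255)),(.0545,.105,(0,255,255)),(.010,.131,(255,0,255))):
    q=(proj(C,np.c_[cx+r*np.cos(a),cy+r*np.sin(a),a*0+z])+.5-o)*4
    cv2.polylines(I,[q.round().astype(np.int32)],True,c,1)
cv2.imwrite(f"pics/{sys.argv[1]}.png",np.hstack([cv2.resize(b[260:540,40:330],(400,386)),cv2.resize(s[140:380,250:490],(386,386))]))
o=env.get_obs();print(o['time_s'],o['tool_pos'],o['tool_rot'],o['force'],o['grip_width'],o['qpos'])
E
python3 ov.py ov2
```

```text
8.2 [ 0.45644292 -0.24358595  0.06256514] [-9.00070092e+01  1.96298045e-04 -1.30271397e+01] [ 0.45584399 -0.45770348 -0.90009316] 0.06341572538826708 [ 49.0954528   12.26883728 -26.21109345 111.44630806   6.38522791
  57.6739745    6.95362635]
```

View pics/ov2.png

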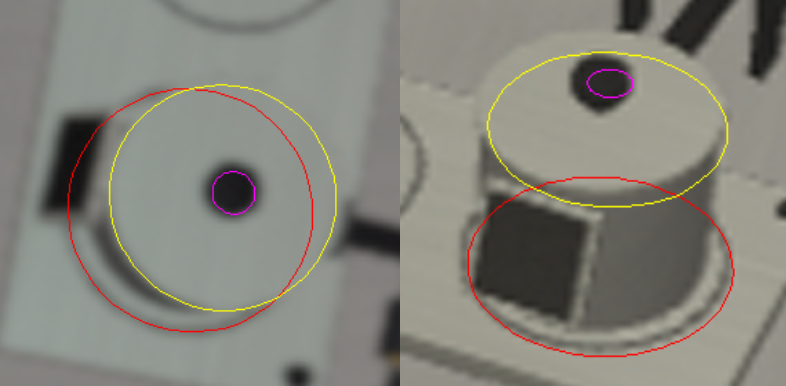

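The pot is centred in both views: the knob is on the mark in the top view, and the ring shows all round in the side view. It is released. Next I go up and over to the thermometer.

```bash
python3 - <<'E'
from h import *
plan([((.4565,-.2436,.225),(-90,0,-13),5),((.466,.2955,.225),(-90,0,0.5),14),((.466,.2955,.13),(-90,0,0.5),4)])
E
```

```text
[[[0,-32,0],[0,0,0]],[[0,-33,0],[0,0,0]],[[0,-32,0],[0,0,0]],[[0,-33,0],[0,0,0]],[[0,-32,0],[0,0,0]]]
 -> [ 0.4564 -0.2436  0.2246] [-90.   0. -13.] max 33.0 0.0
[[[-8,0,38],[0,-1,0]],[[-7,0,38],[0,-1,0]],[[-7,0,38],[0,-1,0]],[[-6,0,38],[0,-1,0]],[[-5,0,38],[0,-1,0]],[[-5,0,38],[0,-0.9,0]],[[-4,0,38],[0,-1,0]],[[-3,0,38],[0,-0.9,0]],[[-3,0,38],[0,-1,0]],[[-2,0,39],[0,-0.9,0]],[[-2,0,39],[0,-1,0]],[[-1,0,38],[0,-0.9,0]],[[0,0,39],[0,-1,0]],[[0,0,38],[0,-0.9,0]]]
 -> [0.466  0.2951 0.2245] [-90.    0.    0.5] max 39.05124837953327 1.0
[[[0,24,0],[0,0,0]],[[0,24,0],[0,0,0]],[[0,23,0],[0,0,0]],[[0,24,0],[0,0,0]]]
 -> [0.466  0.2951 0.1295] [-90.    0.    0.5] max 24.0 0.0
```

Call:
carry_out(targets=[[[0, -15, 0], [0, 0, 0]], [[0, -32, 0], [0, 0, 0]], [[0, -40, 0], [0, 0, 0]], [[0, -40, 0], [0, 0, 0]], [[0, -35, 0], [0, 0, 0]]], jaw=1)

```text
time_s: 8.7
tool_pos: [0.4568, -0.2435, 0.228]
tool_rot: [-90.1, -0.1, -13.0]
force: [0.5, 0.4, 0.2]
grip_width: 0.0865
```

Call:
carry_out(targets=[[[-8, 0, 38], [0, -1, 0]], [[-7, 0, 38], [0, -1, 0]], [[-7, 0, 38], [0, -1, 0]], [[-6, 0, 38], [0, -1, 0]], [[-5, 0, 38], [0, -1, 0]], [[-5, 0, 38], [0, -0.9, 0]], [[-4, 0, 38], [0, -1, 0]], [[-3, 0, 38], [0, -0.9, 0]], [[-3, 0, 38], [0, -1, 0]], [[-2, 0, 39], [0, -0.9, 0]], [[-2, 0, 39], [0, -1, 0]], [[-1, 0, 38], [0, -0.9, 0]]])

```text
time_s: 9.9
tool_pos: [0.4647, 0.2198, 0.2259]
tool_rot: [-90.0, -0.1, -1.4]
force: [0.8, -0.6, 0.2]
grip_width: 0.087
```

Call:
carry_out(targets=[[[0, 0, 39], [0, -1, 0]], [[0, 0, 38], [0, -0.9, 0]], [[0, 20, 0], [0, 0, 0]], [[0, 25, 0], [0, 0, 0]], [[0, 25, 0], [0, 0, 0]], [[0, 20, 0], [0, 0, 0]], [[0, 0, 0], [0, 0, 0]], [[0, 0, 0], [0, 0, 0]], [[0, 0, 0], [0, 0, 0]]])

```text
time_s: 10.8
tool_pos: [0.4669, 0.2957, 0.1363]
tool_rot: [-90.0, -0.1, 0.5]
force: [0.2, -1.3, 0.9]
grip_width: 0.0873
```

```bash
python3 look.py w3
```

```text
10.85 [0.46691124 0.29573334 0.1362291 ] [-89.95224221  -0.14119743   0.46268416] [ 0.79884642 -0.1621657   0.20416514] 0.08712056951004257
```

View pics/w3.png

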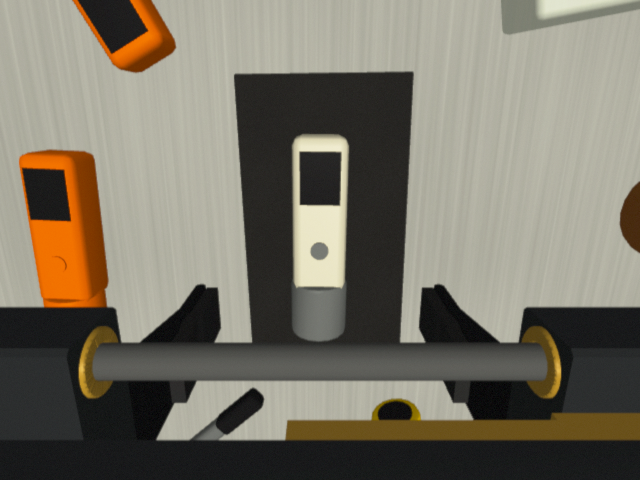

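The white thermometer is centred between the fingers (320), running straight, with its head at the bottom (320,288–338) towards -y. Next I check its position along its axis.

```bash
python3 - <<'E'
from h import *
C=cal("wrist")
print("rear top",back(C,[(320,137)],.036),"junction",back(C,[(320,288)],.038),"button",back(C,[(319,251)],.038))
print("head sides",back(C,[(292,310),(345,310)],.024))
print("body",back(C,[(293,200),(348,200)],.036))
print("mat",back(C,[(235,74),(413,72),(402,330),(252,330)],.004))
plan([((.466,.2955,.009),(-90,0,0.5),6)])
E
```

```text
rear top [[0.4669993  0.36126307 0.036     ]] junction [[0.46776736 0.26049582 0.038     ]] button [[0.4668931  0.28732077 0.038     ]]
head sides [[0.44738145 0.23659894 0.024     ]
 [0.48640759 0.23684435 0.024     ]]
body [[0.44980141 0.32142521 0.036     ]
 [0.48546091 0.32167015 0.036     ]]
mat [[0.4101678  0.39990146 0.004     ]
 [0.52872921 0.40202364 0.004     ]
 [0.53410499 0.2093037  0.004     ]
 [0.41373008 0.20856076 0.004     ]]
[[[0,21,0],[0,0,0]],[[0,21,0],[0,0,0]],[[0,21,0],[0,0,0]],[[0,21,0],[0,0,0]],[[-1,22,0],[0,0,0.1]],[[0,21,0],[0,0,0]]]
 -> [0.4662 0.2958 0.0092] [-90.   -0.    0.5] max 22.02271554554524 0.1
```

Call:
carry_out(targets=[[[0, 15, -3], [0, 0, 0]], [[0, 25, 0], [0, 0, 0]], [[0, 30, 0], [0, 0, 0]], [[0, 25, 0], [0, 0, 0]], [[0, 18, 0], [0, 0, 0]], [[0, 9, 0], [0, 0, 0]], [[0, 4, 0], [0, 0, 0]], [[0, 0, 0], [0, 0, 0]]])

```text
time_s: 11.65
tool_pos: [0.4663, 0.2924, 0.0087]
tool_rot: [-90.0, -0.0, 0.5]
force: [-0.3, 0.8, -0.3]
grip_width: 0.0868
```

Call:
carry_out(targets=[[[0, 0, 0], [0, 0, 0]], [[0, 0, 0], [0, 0, 0]], [[0, 0, 0], [0, 0, 0]], [[0, 0, 0], [0, 0, 0]], [[0, 0, 0], [0, 0, 0]], [[0, 0, 0], [0, 0, 0]], [[0, 0, 0], [0, 0, 0]], [[0, 0, 0], [0, 0, 0]], [[0, 0, 0], [0, 0, 0]]], jaw=0, squeeze=25)

```text
time_s: 12.55
tool_pos: [0.4661, 0.2921, 0.0085]
tool_rot: [-90.0, -0.0, 0.5]
force: [-0.2, 0.7, -0.4]
grip_width: 0.0359
```

```bash
python3 look.py w4
```

```text
12.6 [0.46611007 0.29213819 0.00850577] [-9.00026157e+01 -2.95181200e-03  4.69820472e-01] [-0.25906529  0.93629974  1.8932159 ] 0.03603221135409498
```

View pics/w4.png

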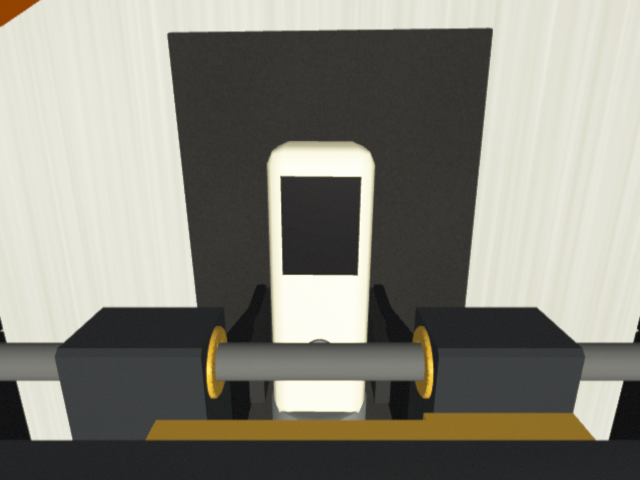

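```bash
cat > meas.py <<'E'
from h import *
def tgt(d,c=(.482,-.126),yaw=77,oz=-.070,oy=-.0155):
    a=np.radians(yaw);h=np.array([np.cos(a),np.sin(a),0]);pad=np.array([c[0],c[1],.02])+.07*h+[0,0,.055]
    n=np.cos(np.radians(20))*h+[0,0,np.sin(np.radians(20))]
    x=np.array([np.sin(a),-np.cos(a),0]);y=np.cross(n,x);R=np.c_[x,y,n]
    w=pad+d*n; return pad,w,w-R@np.array([0,oy,oz]),Ro.from_matrix(R).as_euler('xyz',degrees=True)
E
python3 - <<'E'
from h import *
from meas import tgt
C=cal("wrist");print("rear",back(C,[(320,147)],.036))
pad,w,p,e=tgt(.08);print(pad,w,p,e)
_,_,p2,_=tgt(.16)
plan([((.466,.292,.16),(-90,0,.5),5),(p2,e,10),(p,e,4)])
E
```

```text
rear [[0.46580097 0.36165333 0.036     ]]
[ 0.49774657 -0.0577941   0.075     ] [0.51465736 0.01545457 0.10236161] [0.53064684 0.0847126  0.11173779] [-70.   0. -13.]
[[[0,-30,0],[0,0,0]],[[0,-30,0],[0,0,0]],[[0,-30,0],[0,0,0]],[[0,-31,0],[0,0,0]],[[0,-30,0],[0,0,0]]]
 -> [0.4661 0.2921 0.1595] [-90.   -0.    0.5] max 31.0 0.0
[[[8,2,-13],[2,1.3,-0.2]],[[8,2,-13],[2,1.3,-0.2]],[[9,1,-13],[2,1.3,-0.2]],[[9,1,-13],[2,1.3,-0.3]],[[9,0,-13],[2,1.4,-0.2]],[[10,0,-13],[2,1.3,-0.3]],[[10,-1,-13],[2,1.4,-0.2]],[[10,-1,-12],[2,1.3,-0.3]],[[10,-1,-12],[2,1.4,-0.2]],[[11,-2,-12],[1.9,1.3,-0.3]]]
 -> [0.5476 0.1574 0.1394] [-70.  -0. -13.] max 16.431676725154983 2.449489742783178
[[[0,0,-20],[0,0,0]],[[0,0,-20],[0,0,0]],[[0,0,-20],[0,0,0]],[[0,1,-20],[0,0,0]]]
 -> [0.5308 0.0845 0.1112] [-70.  -0. -13.] max 20.024984394500787 0.0
```

Call:
carry_out(targets=[[[0, -10, 0], [0, 0, 0]], [[0, -25, 0], [0, 0, 0]], [[0, -40, 0], [0, 0, 0]], [[0, -40, 0], [0, 0, 0]], [[0, -25, 0], [0, 0, 0]], [[0, -11, 0], [0, 0, 0]], [[0, 0, 0], [0, 0, 0]]], squeeze=35)

```text
time_s: 13.3
tool_pos: [0.4667, 0.2925, 0.1608]
tool_rot: [-90.0, -0.1, 0.5]
force: [0.8, -0.2, -1.8]
grip_width: 0.036
```

Call:
carry_out(targets=[[[8, 2, -13], [2, 1.3, -0.2]], [[8, 2, -13], [2, 1.3, -0.2]], [[9, 1, -13], [2, 1.3, -0.2]], [[9, 1, -13], [2, 1.3, -0.3]], [[9, 0, -13], [2, 1.4, -0.2]], [[10, 0, -13], [2, 1.3, -0.3]], [[10, -1, -13], [2, 1.4, -0.2]], [[10, -1, -12], [2, 1.3, -0.3]], [[10, -1, -12], [2, 1.4, -0.2]], [[11, -2, -12], [1.9, 1.3, -0.3]], [[0, 0, 0], [0, 0, 0]], [[0, 0, 0], [0, 0, 0]]])

```text
time_s: 14.5
tool_pos: [0.5463, 0.1572, 0.1379]
tool_rot: [-70.1, 0.2, -13.0]
force: [0.5, 0.9, -2.0]
grip_width: 0.0358
```

```bash
python3 look.py w5; python3 - <<'E'
from h import *
from meas import tgt
T=cal("top");S=cal("side")
pad,w,p,e=tgt(.08);_,w2,p2,_=tgt(.16)
plan([(p,e,5)],1)
im=env.read_camera("top");ims=env.read_camera("side")
o=env.get_obs();R=Ro.from_euler('xyz',o['tool_rot'],degrees=True);win=o['tool_pos']+R.apply([0,-.0155,-.07])
for I,C,b,f in((im,T,(250,150,200,150),"t5"),(ims,S,(250,110,200,150),"s5")):
    x,y,W,H=b;z=cv2.resize(I[y:y+H,x:x+W],None,fx=4,fy=4,interpolation=cv2.INTER_CUBIC)[:,:,::-1].copy()
    for X,c in((pad,(0,255,0)),(win,(0,0,255))):
        q=((proj(C,[X])[0]+.5-[x,y])*4).round().astype(int);cv2.circle(z,tuple(map(int,q)),5,c,1)
    cv2.imwrite(f"pics/{f}.png",z)
E
```

```text
14.55 [0.54630678 0.15832527 0.13848757] [-70.03400549   0.11139788 -12.91298301] [ 0.04222576  0.83306686 -1.23027686] 0.03541723900078719
[[[0.2,-0.1,-16],[0,0,0]],[[0.3,-0.1,-16],[0,0,0]],[[0.2,-0.1,-16],[0,0,0]],[[0.3,-0.1,-15.9],[0,0,-0.1]],[[0.2,-0.2,-16],[0,0,0]]]
 -> [0.5306 0.0847 0.1118] [-70.    0.  -12.9] max 16.00312469488381 0.1
```

View pics/t5.png

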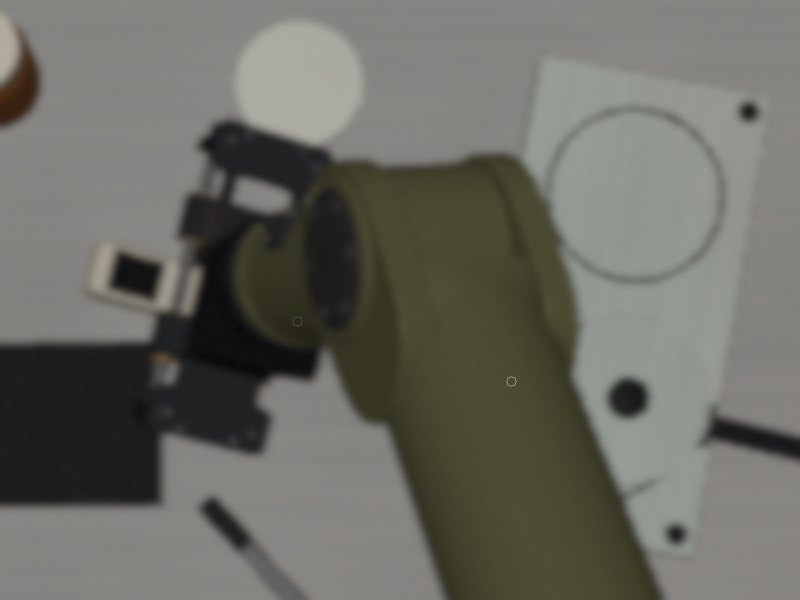

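View pics/s5.png

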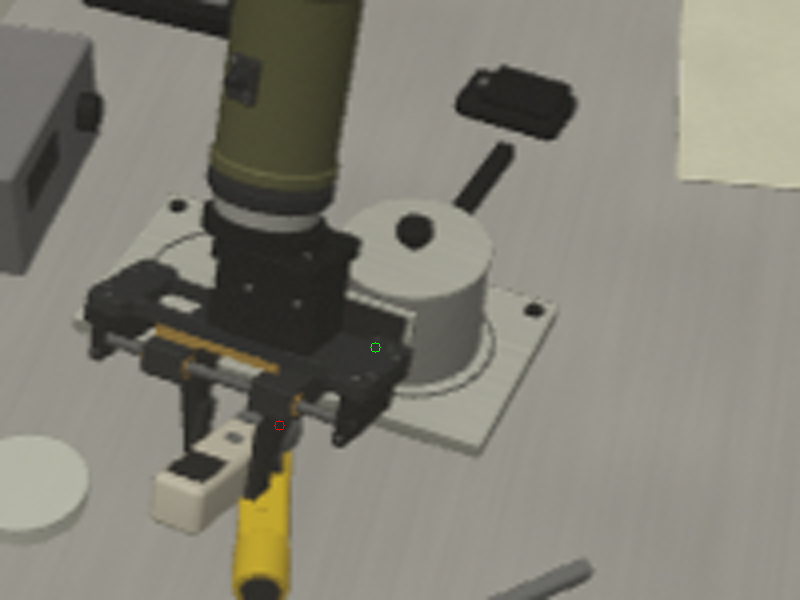

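View pics/w5.png

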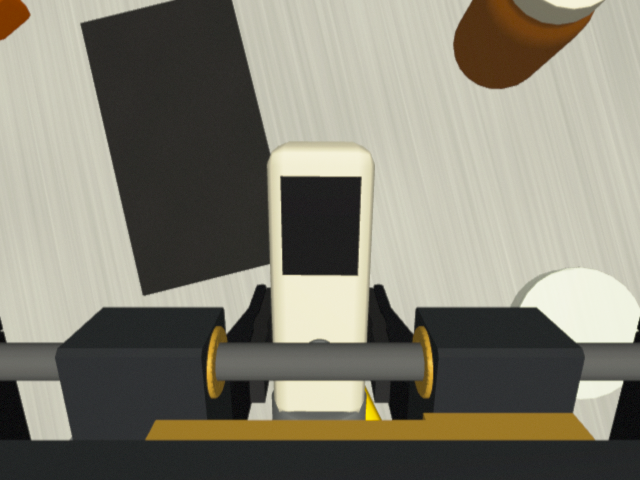

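The grip is unchanged (thermometer outline in the wrist view identical), and the pot stays in its ring. Next I approach and hold.

Call:
carry_out(targets=[[[0, 0, -8], [0, 0, 0]], [[0, 0, -15], [0, 0, 0]], [[0, 0, -18], [0, 0, 0]], [[1, 0, -18], [0, 0, 0]], [[0, 0, -13], [0, 0, 0]], [[0, 0, -6], [0, 0, 0]], [[0, 0, 0], [0, 0, 0]], [[0, 0, 0], [0, 0, 0]], [[0, 0, 0], [0, 0, 0]], [[0, 0, 0], [0, 0, 0]]])

```text
time_s: 15.65
tool_pos: [0.5322, 0.0866, 0.1131]
tool_rot: [-70.0, -0.1, -12.9]
force: [-0.6, 0.5, -1.6]
grip_width: 0.0354
```

```bash
python3 look.py w6; python3 - <<'E'
from h import *
from meas import tgt
T=cal("top");S=cal("side")
pad,w,p,e=tgt(.08)
print("target",p,e)
ims=env.read_camera("side")
o=env.get_obs();R=Ro.from_euler('xyz',o['tool_rot'],degrees=True);win=o['tool_pos']+R.apply([0,-.0155,-.07])
print("pad in window frame (fwd,side,up) mm",R.inv().apply(pad-win)*1000, "n",R.apply([0,0,1]))
for I,C,b,f in((ims,S,(250,110,200,150),"s6"),):
    x,y,W,H=b;z=cv2.resize(I[y:y+H,x:x+W],None,fx=4,fy=4,interpolation=cv2.INTER_CUBIC)[:,:,::-1].copy()
    for X,c in((pad,(0,255,0)),(win,(0,0,255))):
        q=((proj(C,[X])[0]+.5-[x,y])*4).round().astype(int);cv2.circle(z,tuple(map(int,q)),5,c,1)
    cv2.imwrite(f"pics/{f}.png",z)
E
```

```text
15.7 [0.53222727 0.08641333 0.11304342] [-7.00086974e+01 -5.14132156e-02 -1.29348764e+01] [ 0.31289236 -0.28191649 -1.75829368] 0.03556366481092731
target [0.53064684 0.0847126  0.11173779] [-70.   0. -13.]
pad in window frame (fwd,side,up) mm [ -1.30122028   0.54003052 -82.14488945] n [0.21024174 0.91596416 0.34177195]
```

View pics/s6.png

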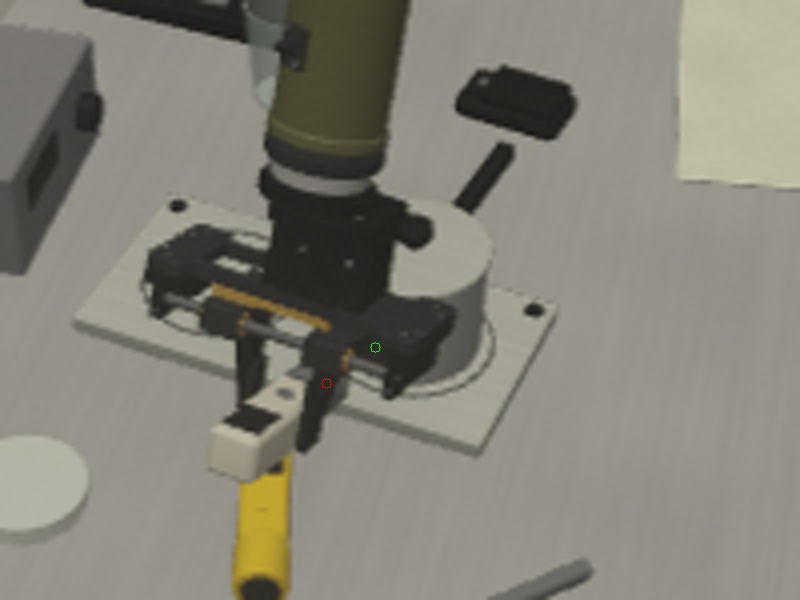

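The pad sits 82 mm ahead and under 2 mm off-axis by computation. Holding still.

Call:
carry_out(targets=[[[0, 0, 0], [0, 0, 0]], [[0, 0, 0], [0, 0, 0]], [[0, 0, 0], [0, 0, 0]], [[0, 0, 0], [0, 0, 0]], [[0, 0, 0], [0, 0, 0]], [[0, 0, 0], [0, 0, 0]], [[0, 0, 0], [0, 0, 0]], [[0, 0, 0], [0, 0, 0]], [[0, 0, 0], [0, 0, 0]], [[0, 0, 0], [0, 0, 0]], [[0, 0, 0], [0, 0, 0]], [[0, 0, 0], [0, 0, 0]]])

```text
time_s: 16.95
tool_pos: [0.5321, 0.0857, 0.1128]
tool_rot: [-70.0, -0.0, -13.0]
force: [0.0, -0.3, -1.1]
grip_width: 0.0359
```

Call:
carry_out(targets=[[[0, 0, 0], [0, 0, 0]], [[0, 0, 0], [0, 0, 0]], [[0, 0, 0], [0, 0, 0]], [[0, 0, 0], [0, 0, 0]], [[0, 0, 0], [0, 0, 0]], [[0, 0, 0], [0, 0, 0]], [[0, 0, 0], [0, 0, 0]], [[0, 0, 0], [0, 0, 0]], [[0, 0, 0], [0, 0, 0]], [[0, 0, 0], [0, 0, 0]], [[0, 0, 0], [0, 0, 0]], [[0, 0, 0], [0, 0, 0]]])

```text
time_s: 18.15
tool_pos: [0.5321, 0.0857, 0.1128]
tool_rot: [-70.0, -0.0, -13.0]
force: [-0.5, 0.2, -1.2]
grip_width: 0.0359
```

```bash
python3 - <<'E'
from h import *
from meas import tgt
S=cal("side");o=env.get_obs();R=Ro.from_euler('xyz',o['tool_rot'],degrees=True);pad=tgt(.08)[0]
print(o['time_s'],o['joint_velocities'],R.inv().apply(pad-(o['tool_pos']+R.apply([0,-.0155,-.07])))*1000)
_,_,p2,e=tgt(.16)
plan([(p2,e,5),((.468,.292,.16),(-90,0,.5),10),((.468,.292,.0095),(-90,0,.5),8)])
E
```

```text
18.15 [ 0.09855867  0.10606556 -0.0251162  -0.01941528 -0.00748604 -0.02585238
  0.09621198] [ -1.21763743   0.57922384 -81.58907141]
[[[0,0,16],[0,0,0]],[[0,0,16],[0,0,0]],[[0,0,15],[0,0,0]],[[-1,0,16],[0,0,0]],[[0,0,15],[0,0,0]]]
 -> [0.5476 0.1574 0.1394] [-70.  -0. -13.] max 16.0312195418814 0.0
[[[-11,2,11],[-2,-1.3,0.2]],[[-10,2,12],[-2,-1.3,0.2]],[[-10,1,12],[-2,-1.3,0.2]],[[-10,1,12],[-2,-1.4,0.3]],[[-10,0,12],[-2,-1.3,0.2]],[[-9,0,13],[-2,-1.4,0.3]],[[-9,0,13],[-2,-1.3,0.2]],[[-9,-1,13],[-2,-1.4,0.2]],[[-9,-1,13],[-1.9,-1.3,0.3]],[[-8,-2,14],[-2,-1.4,0.2]]]
 -> [0.4679 0.2921 0.1599] [-90.   -0.    0.5] max 16.24807680927192 2.4596747752497685
[[[0,19,0],[0,0,0]],[[0,19,0],[0,0,0]],[[0,19,0],[0,0,0]],[[0,19,0],[0,0,0]],[[0,19,0],[0,0,0]],[[0,18,0],[0,0,0]],[[0,19,0],[0,0,0]],[[0,18,0],[0,0,0]]]
 -> [0.4681 0.292  0.0099] [-90.   -0.    0.5] max 19.0 0.0
```

Held for over 2 s at steady pose. Returning to the mat.

Call:
carry_out(targets=[[[0, 0, 10], [0, 0, 0]], [[0, 0, 18], [0, 0, 0]], [[0, 0, 20], [0, 0, 0]], [[-1, 0, 18], [0, 0, 0]], [[0, 0, 12], [0, 0, 0]]])

```text
time_s: 18.65
tool_pos: [0.5477, 0.1598, 0.1404]
tool_rot: [-70.0, -0.1, -12.9]
force: [0.2, 0.1, -2.2]
grip_width: 0.0357
```

Call:
carry_out(targets=[[[-11, 2, 11], [-2, -1.3, 0.2]], [[-10, 2, 12], [-2, -1.3, 0.2]], [[-10, 1, 12], [-2, -1.3, 0.2]], [[-10, 1, 12], [-2, -1.4, 0.3]], [[-10, 0, 12], [-2, -1.3, 0.2]], [[-9, 0, 13], [-2, -1.4, 0.3]], [[-9, 0, 13], [-2, -1.3, 0.2]], [[-9, -1, 13], [-2, -1.4, 0.2]], [[-9, -1, 13], [-1.9, -1.3, 0.3]], [[-8, -2, 14], [-2, -1.4, 0.2]], [[0, 0, 0], [0, 0, 0]], [[0, 0, 0], [0, 0, 0]]])

```text
time_s: 19.85
tool_pos: [0.4678, 0.2926, 0.1598]
tool_rot: [-90.0, -0.0, 0.6]
force: [0.2, -1.3, -2.0]
grip_width: 0.0354
```

Call:
carry_out(targets=[[[0, 15, 0], [0, 0, 0]], [[0, 25, 0], [0, 0, 0]], [[0, 30, 0], [0, 0, 0]], [[0, 28, 0], [0, 0, 0]], [[0, 20, 0], [0, 0, 0]], [[0, 12, 0], [0, 0, 0]], [[0, 6, 0], [0, 0, 0]], [[0, 0, 0], [0, 0, 0]], [[0, 0, 0], [0, 0, 0]]])

```text
time_s: 20.75
tool_pos: [0.4688, 0.2922, 0.0246]
tool_rot: [-90.0, -0.1, 0.5]
force: [0.6, -0.6, -1.5]
grip_width: 0.0362
```

```bash
python3 look.py w7
```

```text
20.8 [0.46885927 0.29244165 0.02483779] [-89.98174273  -0.14917182   0.51021988] [ 0.15561438  0.66750937 -1.16097423] 0.03573445707625339
```

View pics/w7.png

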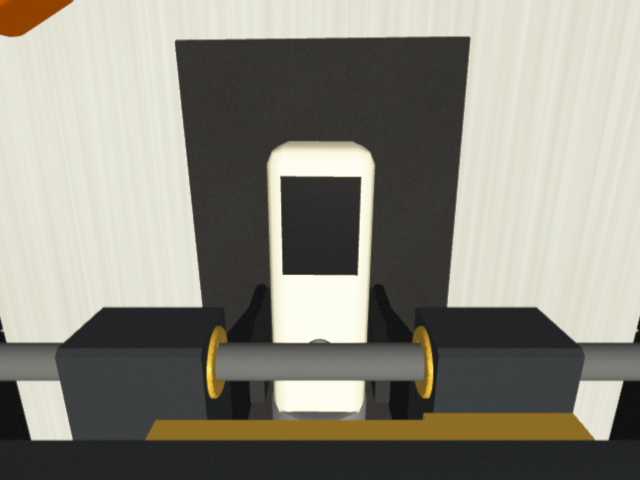

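Unchanged in the grip and centred over the mat, 16 mm above the pick-up height. Lowering slowly.

Call:
carry_out(targets=[[[0, 5, 0], [0, 0, 0]], [[0, 5, 0], [0, 0, 0]], [[0, 3, 0], [0, 0, 0]], [[0, 2, 0], [0, 0, 0]], [[0, 1, 0], [0, 0, 0]], [[0, 0, 0], [0, 0, 0]], [[0, 0, 0], [0, 0, 0]], [[0, 0, 0], [0, 0, 0]]])

```text
time_s: 21.6
tool_pos: [0.4679, 0.2919, 0.0085]
tool_rot: [-90.1, -0.0, 0.5]
force: [-2.1, -1.5, 5.2]
grip_width: 0.0358
```

Touching the mat (force rose to +5 N). Release and retreat.

Call:
carry_out(targets=[[[0, 0, 0], [0, 0, 0]], [[0, 0, 0], [0, 0, 0]], [[0, 0, 0], [0, 0, 0]], [[0, 0, 0], [0, 0, 0]], [[0, 0, 0], [0, 0, 0]], [[0, 0, 0], [0, 0, 0]], [[0, 0, 0], [0, 0, 0]]], jaw=1)

```text
time_s: 22.3
tool_pos: [0.4681, 0.292, 0.0078]
tool_rot: [-90.0, -0.0, 0.5]
force: [-0.7, -0.1, 1.0]
grip_width: 0.0826
```

Call:
carry_out(targets=[[[0, -10, 0], [0, 0, 0]], [[0, -25, 0], [0, 0, 0]], [[0, -40, 0], [0, 0, 0]], [[0, -40, 0], [0, 0, 0]], [[0, -30, 0], [0, 0, 0]], [[0, -20, 0], [0, 0, 0]], [[0, 0, 0], [0, 0, 0]], [[0, 0, 0], [0, 0, 0]], [[0, 0, 0], [0, 0, 0]]])

```text
time_s: 23.2
tool_pos: [0.4673, 0.2915, 0.1717]
tool_rot: [-90.1, 0.0, 0.5]
force: [-0.3, -1.0, -0.8]
grip_width: 0.087
```

```bash
python3 look.py w8; python3 ov.py ov8; python3 - <<'E'
from h import *
im=env.read_camera("side");cv2.imwrite("pics/s8.png",im[:,:,::-1])
C=cal("wrist");env.read_camera("wrist")
for l,z in(("thermometer",.03),("mat",.004)):
  for r in env.outline_of("wrist",l)[:2]:
    print(l,r["p"],r["xy"],back(C,[r["xy"]],z))
E
```

```text
23.25 [0.46720012 0.29153108 0.17156035] [-9.00801617e+01  6.90720022e-02  5.32031196e-01] [-0.13414002  0.0688977  -0.06156674] 0.08678687451832437
23.35 [0.46730947 0.29171608 0.17170632] [-9.00630753e+01  6.15963729e-02  5.38479877e-01] [-0.08453004 -0.54773393  0.3274073 ] 0.08715235361256933 [ 15.32092868  15.78245069 -57.5419964   99.67812768  13.94861858
  72.28982986 -45.01911863]
thermometer 0.85 [393.3, 397.7] [[0.53336951 0.13314824 0.03      ]]
thermometer 0.76 [148.4, 27.0] [[0.35193472 0.42520977 0.03      ]]
mat 0.81 [344.6, 186.7] [[0.48733772 0.31447917 0.004     ]]
```

View pics/w8.png

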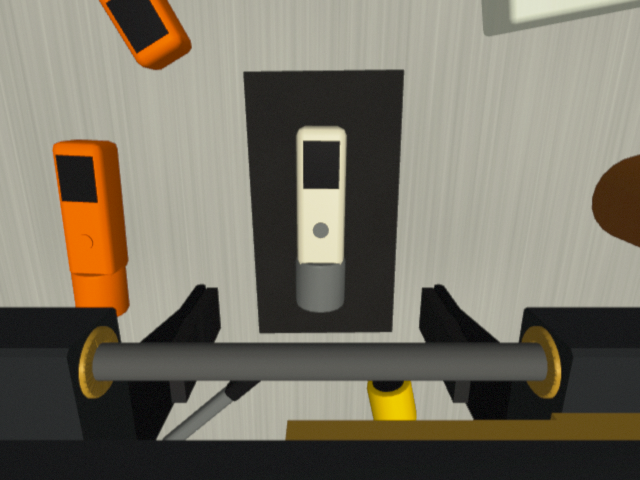

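View pics/s8.png

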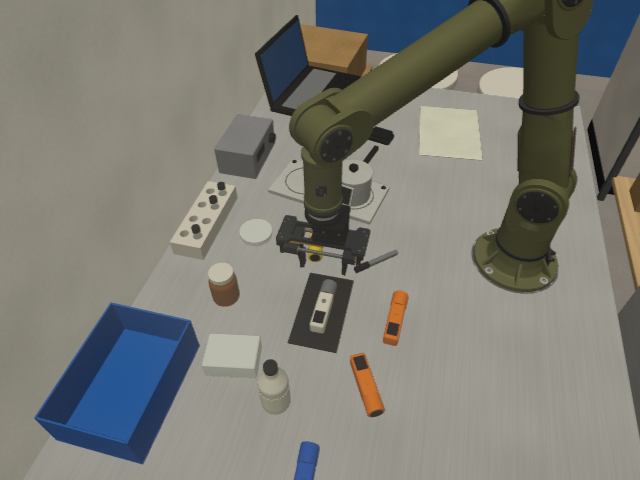

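View pics/ov8.png

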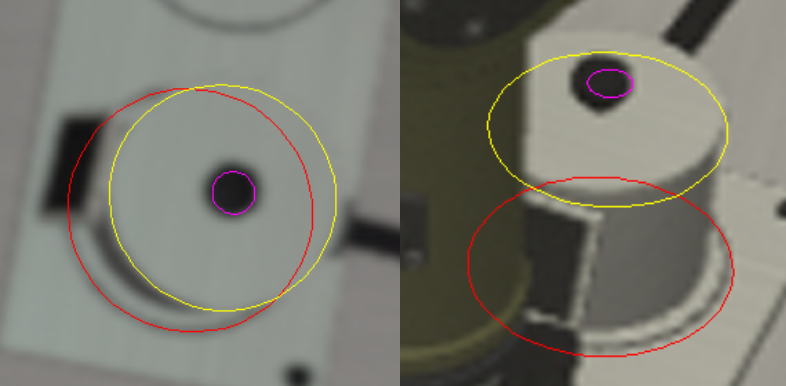

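The thermometer lies display-up along the mat, centred at about (320,215) in the wrist view. The pot is unchanged in its ring, bystanders are where they were, and the gripper is clear with the arm still.

```bash
python3 -c "
from cell import env
print(env.sign_off())"
```

```text
the job is handed in; nothing more can be done
None
```

The job is done and handed in at about 23.5 s of the 61 s allowed; sign-off gives no verdict.

- **Pot:** I slid it by its handle into the empty ring without lifting or tipping it, then let go. My last overlay showed it within about 3 mm of the ring centre, and it had not moved since release. The top and side cameras differed by about 2–3 mm on its position.
- **Measurement:** I held the white thermometer still for about 2.4 s, with the pad 82 mm ahead of the window and under 2 mm off its axis. This comes from the arm pose and the grasp geometry, because no camera could see the window during the hold. The thermometer looked unchanged in the grip before and after.
- **Putting back:** I lowered it onto the mat until it touched (force up about 5 N), then released it. The last pictures show it lying display up along the mat, close to the centre. The visible bystanders looked unmoved, and the gripper was clear with near-zero force.
- **Checks that failed or disagreed:** In the final wrist picture the network reported only the coloured look-alikes as thermometers. I judged the white one by eye from the picture. The beaker was hidden behind the arm in that last side view, though the arm never went near it.

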